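# Check-weigh the little parcel on the entrance-hall balance

### The job

The little parcel on the one pan of the balance should weigh 300 g: check it by standing the 200 g and the 100 g brass weights side by side on the empty pan, so that the beam comes level. Set them down upright rather than dropping them; the biggest weight (500 g) is not needed.

Things in the scene. Friction and masses are not known exactly. Their poses are not given: they have to be found in the camera images.
- weight_100_mid (a point): Centre of the 100 g weight, the smallest of three loose brass weights of one shape, upright on the marble to the left: a cylinder with a neck and a round knob on top. Body 24 mm in diameter, 22 mm high; knob 18 mm in diameter; 34 mm high in all. Origin on its axis 17 mm above its underside, z up. Which of the three places it has varies.
- weight_200_mid (a point): Centre of the 200 g weight, the middle one of the three. Body 31 mm in diameter, 26 mm high; knob 22 mm in diameter; 40 mm high in all. Origin on its axis 20 mm above its underside, z up. (The biggest, 500 g, is 42 mm in diameter and 53 mm high. The weights stand at least 90 mm apart, centre to centre.)
- pan_mid (a point): Centre of the upper face of the empty pan, at the balance's right (-y) end: a flat steel disc, 120 mm across, no rim, always level. y points along the beam to the other pan, 230 mm off, with the parcel (70 x 90 x 40 mm). Face about 115 mm above the marble at first; it stays up under one weight and sinks 14 mm once both stand on it, anywhere on it. The housing between is lower than 125 mm.
- beam (a joint): Tilt of the beam in rad: about -0.12 at the start (on its stop, parcel down), 0 level, +0.12 on the other stop (parcel up). Lightly sprung towards level and damped: it settles within about 2 s of a change; an imbalance of 40 g or more drives it to a stop.
Things that resemble listed ones, but are neither listed nor needed, are in the scene too. What is shaped like the part that bears weight_100_mid but green is not meant.

How it is judged:
By the outcome, as a careful person would: the job done as asked, in the order asked, and still so for the second after the job is handed in, with the robot touching nothing.
It also fails if it takes over 64 s, if anything falls off the work surface, if the arm or the gripper's body presses on something with over 40 N, if the wrist force passes 120 N, or if a joint passes its speed limit or range.

### The arm

A 7-joint arm with a two-finger parallel gripper is mounted at the origin on the work surface. World frame = base frame: x ahead of the robot, y to its left, z up, the work surface at z = 0. Lengths are in m, angles in rad, forces in N, time in s.
With the tool pointing down it reaches from about 0.4 to 0.9 m from the base axis. Payload 5.5 kg.
Tool frame: the origin (TCP) lies on the centre line of the jaws, within the pads' length; the fingertips stand ahead of it and the grasp point (between the pads) lies 5 mm behind it (r.finger_overhang is the z of the fingertips in the tool frame, in m); z points along the fingers, y is the direction in which the jaws open and shut (so a half turn about z gives the same grasp; the last joint's range is limited). The gripper opens to 85 mm and grips with 20 to 120 N. Pads are 22 mm wide; open, the fingers measure 114 mm over their backs; the gripper's body (76 mm by 85 mm) begins 54 mm behind the grasp point. The pads swing forward as they close: fully open they stand 13 mm farther back than shut.
Start: joints at [-0.96, 0.501, -0.427, 1.55, 0.221, 1.138, -0.21], TCP at [0.222, 0.611, 0.245] pointing down, gripper open.
Joint ranges: [-2.88, 2.88], [-0.31, 2.03], [-1.54, 1.56], [0.2, 2.42], [-1.41, 4.55], [0.19, 2.02], [-2.57, 2.57]. Speed limits (rad/s): [2.57, 2.57, 3.14, 3.14, 3.14, 3.14, 3.14].

### API

Orientations are given as a 3x3 rotation matrix whose columns are the frame's x, y, z axes.
In Python, from rig import r, viewer gives the robot as it stands. The module is installed in compiled form; this text tells all that it offers.
- The arm moves only by the tool arm_command, never from a script. Its argument "deltas" is one flat list of numbers, 7 for each row, row after row: the turn, a rotation vector about the tool's x, y, z normalised to -1 to 1, where 1 is 60 degrees, then the shift along the tool's x, y, z normalised to -1 to 1, where 1 is 600 mm, then the opening in per cent of the stroke, from 0 (shut) to 100 (fully open). A call has 1 to 10 rows; each row is the pose to reach, as a shift and turn from the pose measured when the call began, along the tool's axes at that moment; what a row does not reach only later rows make up. A row lasts 1/10 s, in which the tool goes at most 50 mm and 8.59 degrees, less where a joint would pass 70% of its speed; a pose out of reach is approached as far as the arm can. A call with a number of a shift or a turn outside -1 to 1 is refused whole. A call with a gripper value outside its range is refused whole. The fingers move at their own pace and stop on an object; the grip force is fixed at half the most. Time passes only in rows, so rows that repeat a pose let the fingers close. It gives the time, the measured TCP pose, the force and the opening at its end, in the units of the state.
- r.get_state(): the state, without advancing time (a new reading comes with each control period).
- viewer.capture(name): name is "side" or "top"; returns a dict with "img" (384x512x3 uint8, red, green, blue), "fov_y" (degrees; the focal length in pixels is half the picture's height over the tangent of half this angle, whatever the lens; pixels are square), "cx", "cy" (the principal point, pixels), "camera_from_world" (4x4, takes a point from world to camera coordinates). Camera axes: x right, y up, looking along -z (the intrinsics and any distortion apply to the point x, -y, -z); pixel columns grow to the right and rows downward; lengths in m; the calibration is good to about 2 mm. A picture is of the moment at which its call begins. There is no depth.
- r.finish_job(): hands the job in, once; it reports no verdict.
The state is a dict: "t": time; "joints": joint angles; "joint_velocities": joint speeds; "joint_efforts": joint torques, N m; "ee_pos": TCP position; "orientation": TCP orientation; "wrist_force": force on the tool from outside, world axes, zero at the start; "ft_torque": the same for the moment, N m; "opening": finger opening in m.
Only numpy, scipy, OpenCV 4.12 (cv2) and the standard library are available. Lean on these libraries where they do the work, as an engineer would, in place of code of your own. Each camera call takes 0.05 s, during which the arm holds its last target.

## Working session

There is one attempt and no reset: what is moved stays moved. The work goes in short steps, Python scripts to look and compute and a tool call to move; the robot and the scene stay as the last step left them, time stands still between calls to the robot, and variables do not carry over. Pictures are saved under pics/ and viewed, and the job is handed in when it is done.

Besides the shell and the picture viewer there is one more tool, called after "Request:" as a command line: name --argument value ..., lists and objects as JSON in quotes. arm_command: Moves the arm, as the interface text tells. Its arguments: {"type":"object","properties":{"deltas":{"type":"array","items":{"type":"number"}}},"required":["deltas"]}

```bash
mkdir -p pics
python3 - <<'E'
from rig import r, viewer
import cv2,json,numpy as np
s=r.get_state()
for k,v in s.items(): print(k,np.round(v,4).tolist())
print(r.finger_overhang)
for n in("side","top"):
    c=viewer.capture(n)
    cv2.imwrite(f"pics/{n}0.png",c["img"][:,:,::-1])
    print(n,c["fov_y"],c["cx"],c["cy"],np.round(c["camera_from_world"],4).tolist(),[k for k in c])
E
```

```text
t 0.0
joints [-0.9598, 0.5018, -0.4268, 1.5514, 0.2208, 1.1383, -0.2103]
joint_velocities [-0.0003, -0.0008, -0.0002, 0.0007, -0.0005, -0.0, 0.0007]
joint_efforts [0.0001, -56.9523, -5.8162, -28.0942, 0.0106, 0.0121, 0.0]
ee_pos [0.2214, 0.6104, 0.2443]
orientation [[-0.9401, 0.3408, -0.0007], [0.3408, 0.9401, -0.0018], [0.0001, -0.002, -1.0]]
wrist_force [0.9058, -0.6501, -1.3163]
ft_torque [-0.0724, 0.0037, 0.0118]
opening 0.0852
0.014
side 45.145051672580294 257.89567189855245 187.91396825776147 [[0.7915, -0.6111, 0.0146, -0.3731], [0.4565, 0.6068, 0.6507, -0.3363], [-0.4065, -0.5084, 0.7592, -0.802], [0.0, 0.0, 0.0, 1.0]] ['img', 'fov_y', 'cx', 'cy', 'camera_from_world']
top 56.17549653830657 255.13620302930292 198.3353472721027 [[0.0234, -0.9993, -0.0276, 0.0768], [0.9986, 0.0221, 0.0472, -0.5183], [-0.0466, -0.0287, 0.9985, -0.9231], [0.0, 0.0, 0.0, 1.0]] ['img', 'fov_y', 'cx', 'cy', 'camera_from_world']
```

View pics/side0.png

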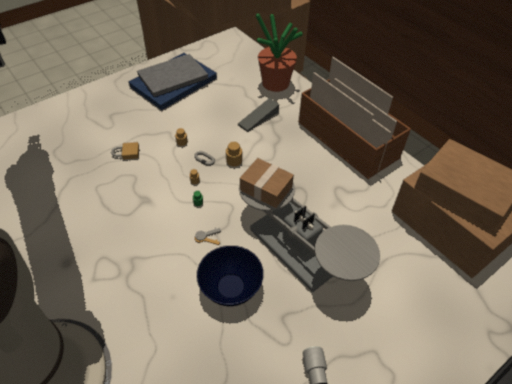

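View pics/top0.png

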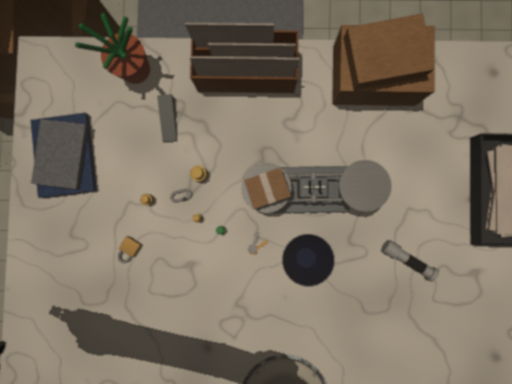

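Top view: the three brass weights are at about (199,174) for the 500 g, (147,199) for the 200 g and (197,218) for the 100 g. The green decoy is at (221,230), the empty pan at (363,187) and the parcel at (268,188). In the side view the same weights are at (234,152), (181,136) and (194,176), and the pan is at (347,252).

```bash
cat > h.py <<'E'
import numpy as np, cv2
from rig import r, viewer
def cap(n,save=None):
    c=viewer.capture(n)
    if save: cv2.imwrite(f"pics/{save}.png",c["img"][:,:,::-1])
    c["f"]=192/np.tan(np.radians(c["fov_y"]/2)); return c
def ray(c,u,v):
    T=c["camera_from_world"];R=T[:3,:3]
    d=np.array([(u-c["cx"])/c["f"],-(v-c["cy"])/c["f"],-1.])
    return -R.T@T[:3,3], R.T@(d/np.linalg.norm(d))
def onz(c,u,v,z):
    o,d=ray(c,u,v); return o+d*(z-o[2])/d[2]
def tri(c1,p1,c2,p2):
    o1,d1=ray(c1,*p1);o2,d2=ray(c2,*p2)
    s=np.linalg.lstsq(np.c_[d1,-d2],o2-o1,rcond=None)[0]
    a=o1+d1*s[0];b=o2+d2*s[1]; return (a+b)/2,np.linalg.norm(a-b)
def proj(c,p):
    q=c["camera_from_world"]@np.r_[p,1]; return c["cx"]-c["f"]*q[0]/q[2], c["cy"]+c["f"]*q[1]/q[2]
def brass(c,lo=(12,110,60),hi=(30,255,255)):
    hsv=cv2.cvtColor(c["img"],cv2.COLOR_RGB2HSV)
    m=cv2.inRange(hsv,lo,hi)
    n,l,s,ce=cv2.connectedComponentsWithStats(m)
    return m,[(s[i].tolist(),np.round(ce[i],1).tolist()) for i in range(1,n) if s[i][4]>15]
E
python3 - <<'E'
from h import *
for n,box in(("side",(100,110,270,215)),("top",(110,150,240,260))):
    c=cap(n); m,L=brass(c)
    x0,y0,x1,y1=box
    for s,ce in L:
        if x0<ce[0]<x1 and y0<ce[1]<y1: print(n,s,ce)
    im=cv2.resize(c["img"][y0:y1,x0:x1,::-1],None,fx=4,fy=4,interpolation=cv2.INTER_CUBIC)
    cv2.imwrite(f"pics/{n}_w.png",im)
    # pan
    pb=(300,215,400,290) if n=="side" else (320,145,410,230)
    x0,y0,x1,y1=pb
    im=cv2.resize(c["img"][y0:y1,x0:x1,::-1],None,fx=6,fy=6,interpolation=cv2.INTER_CUBIC)
    cv2.imwrite(f"pics/{n}_p.png",im)
E
```

```text
side [176, 129, 11, 17, 149] [181.0, 137.1]
side [122, 143, 17, 16, 250] [129.9, 150.3]
side [226, 142, 16, 24, 315] [233.7, 153.9]
side [241, 159, 29, 29, 388] [254.5, 172.1]
side [190, 170, 9, 14, 104] [194.2, 176.6]
top [190, 166, 17, 16, 204] [198.3, 173.4]
top [141, 194, 12, 11, 106] [146.5, 199.1]
top [193, 214, 9, 8, 55] [196.8, 217.5]
top [120, 237, 21, 20, 256] [129.6, 246.2]
```

View pics/side_w.png

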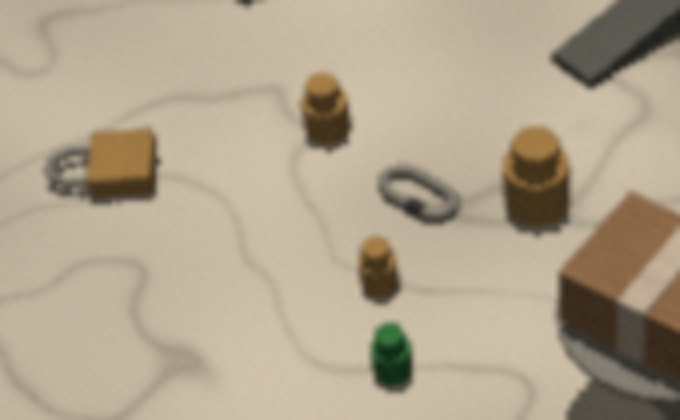

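View pics/top_w.png

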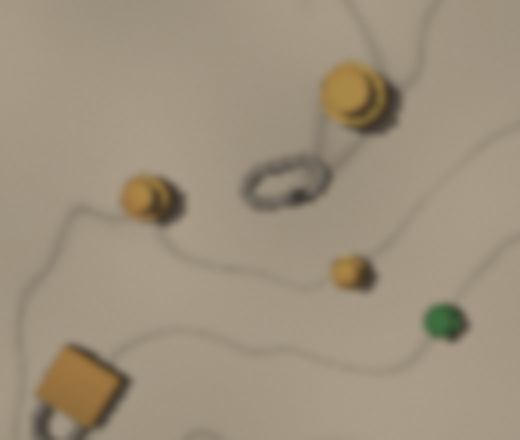

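View pics/top_p.png

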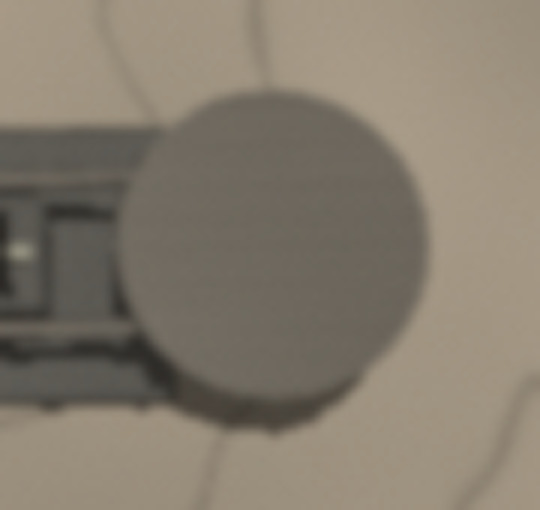

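View pics/side_p.png

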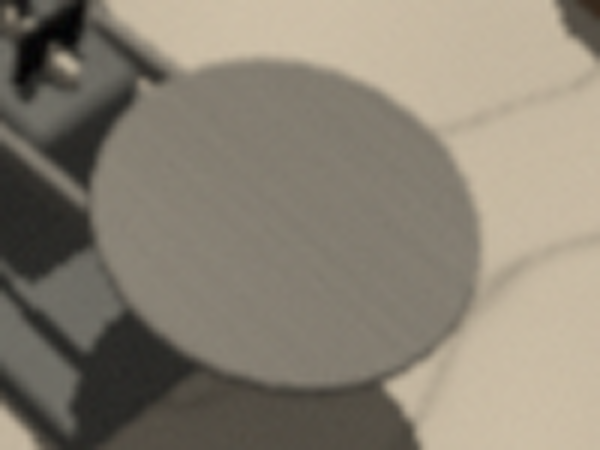

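Run:
```python
from h import *
S=cap("side");T=cap("top")
def rd(p): return np.round(p,4).tolist()
o=lambda q,off,k:((q[0]+.5)/k-.5+off[0],(q[1]+.5)/k-.5+off[1])
pt=o((273.5,245),(320,145),6);ps=o((285,224),(300,215),6)
p,e=tri(T,pt,S,ps);print("pan",rd(p),e,rd(onz(T,*pt,.115)),rd(onz(S,*ps,.115)))
for n,t,s,h in(("500",(198.3,173.4),(233.7,153.9),.053),("200",(146.5,199.1),(181,137.1),.04),("100",(196.8,217.5),(194.2,176.6),.034)):
    p,e=tri(T,t,S,s);print(n,rd(p),round(e,4),"T mid",rd(onz(T,*t,h*.6)),"S mid",rd(onz(S,*s,h*.5)))
# knob-top centres by eye in 4x crops
for n,t,s,h in(("500",(351,90),(535,143),.053),("200",(146,197),(322,85),.04),("100",(348,270),(376,247),.034)):
    t=o(t,(110,150),4);s=o(s,(100,110),4)
    p,e=tri(T,t,S,s);print(n,"knob",rd(p),round(e,4),rd(onz(T,*t,h-.004)),rd(onz(S,*s,h-.004)))
# parcel
```

```text
pan [0.5478, -0.1692, 0.1077] 5.983202904419487e-05 [0.5471, -0.1672, 0.115] [0.5435, -0.1718, 0.115]
500 [0.5784, 0.238, 0.0185] 0.001 T mid [0.5765, 0.2357, 0.0318] S mid [0.5743, 0.2312, 0.0265]
200 [0.5086, 0.3736, 0.0127] 0.0012 T mid [0.5077, 0.3702, 0.024] S mid [0.5057, 0.366, 0.02]
100 [0.4634, 0.2401, 0.0094] 0.0009 T mid [0.4631, 0.2383, 0.0204] S mid [0.4606, 0.2336, 0.017]
500 knob [0.5772, 0.2347, 0.0511] 0.0008 [0.5778, 0.2349, 0.049] [0.5781, 0.2367, 0.049]
200 knob [0.5069, 0.3662, 0.0404] 0.0018 [0.5078, 0.3672, 0.036] [0.5084, 0.3712, 0.036]
100 knob [0.4636, 0.2373, 0.0301] 0.0014 [0.4642, 0.2369, 0.03] [0.4631, 0.2379, 0.03]
```

Both views agree to a few mm. The 200 g is at about (0.508, 0.369), the 100 g at (0.464, 0.238) and the pan at (0.546, -0.169). I'll turn the tool 90° so the jaws open clear of the decoy, and go above the 200 g.

Request:
arm_command --deltas '[0,0,0.15,-0.08,-0.03,0.02,70,0,0,0.3,-0.16,-0.06,0.04,70,0,0,0.45,-0.24,-0.09,0.06,70,0,0,0.6,-0.32,-0.12,0.08,70,0,0,0.75,-0.4,-0.15,0.1,70,0,0,0.9,-0.48,-0.18,0.13,70,0,0,1,-0.54,-0.2,0.16,70,0,0,1,-0.585,-0.216,0.18,70,0,0,1,-0.585,-0.216,0.18,70,0,0,1,-0.585,-0.216,0.18,70]'

```text
t: 1.3
ee_pos: [0.5079, 0.3679, 0.1362]
orientation: [[-0.172, 0.985, -0.001], [0.985, 0.172, -0.002], [-0.001, -0.002, -1.0]]
wrist_force: [-0.2, 0.3, 0.0]
opening: 0.0597
```

Request:
arm_command --deltas '[0,0,0.13,0,0,0,70,0,0,0.26,0,0,0,70,0,0,0.39,0,0,0,70,0,0,0.5,0,0,0,70,0,0,0.5,0,0,0,70,0,0,0.5,0,0,0,70]'

```text
t: 1.9
ee_pos: [0.5068, 0.3697, 0.1367]
orientation: [[0.338, 0.941, -0.001], [0.941, -0.338, -0.001], [-0.001, -0.001, -1.0]]
wrist_force: [0.2, -0.1, -0.1]
opening: 0.0597
```

Run:
```python
from h import *
S=cap("side","side1");T=cap("top","top1")
s=r.get_state()
for k in("t","joints","ee_pos","orientation","wrist_force","opening"): print(k,np.round(s[k],4).tolist())
for c,b,n in((S,(100,60,270,200),"side1w"),(T,(60,120,240,260),"top1w")):
    x0,y0,x1,y1=b
    cv2.imwrite(f"pics/{n}.png",cv2.resize(c["img"][y0:y1,x0:x1,::-1],None,fx=4,fy=4,interpolation=cv2.INTER_CUBIC))
    print(n,proj(c,s["ee_pos"]),proj(c,np.array(s["ee_pos"])+.014*np.array(s["orientation"])[:,2]))
```

```text
t 2.0
joints [-0.6779, 0.545, 0.0085, 1.7094, -0.0059, 0.8888, -1.0136]
ee_pos [0.5072, 0.3689, 0.1365]
orientation [[0.3398, 0.9405, -0.0014], [0.9405, -0.3398, -0.0009], [-0.0013, -0.001, -1.0]]
wrist_force [-1.3536, 0.0608, 0.0117]
opening 0.0595
side1w (np.float64(175.41315525384394), np.float64(99.96501945629943)) (np.float64(176.11850303140815), np.float64(104.63421312830555))
top1w (np.float64(130.8176031532318), np.float64(197.10452057432113)) (np.float64(133.0703483130036), np.float64(197.41848053139273))
```

View pics/side1w.png

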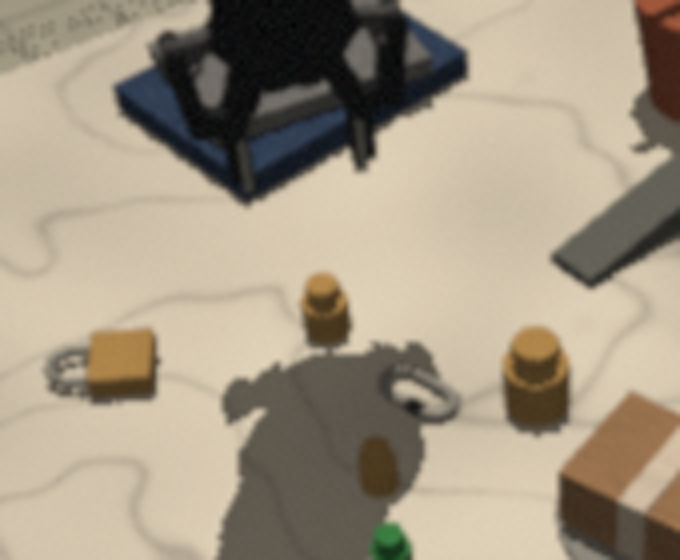

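View pics/top1w.png

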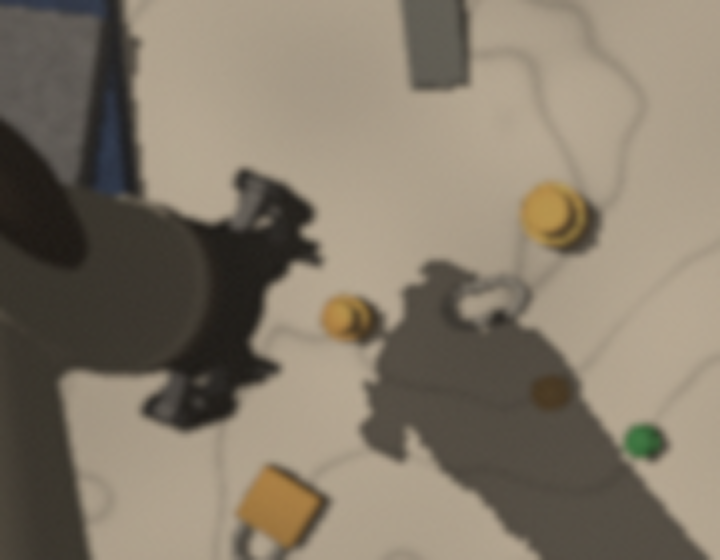

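The calibration agrees with the arm: the fingertips in the side view have their midpoint at about (176,105), as predicted. The 200 g is upright under the gripper. I'll descend and close.

Request:
arm_command --deltas '[0,0,0,0,0,0.05,70,0,0,0,0,0,0.1,70,0,0,0,0,0,0.14,70,0,0,0,0,0,0.17,70,0,0,0,0,0,0.185,70,0,0,0,0,0,0.195,70,0,0,0,0,0,0.195,70]'

```text
t: 2.7
ee_pos: [0.507, 0.3688, 0.0192]
orientation: [[0.339, 0.941, -0.002], [0.941, -0.339, -0.001], [-0.002, -0.001, -1.0]]
wrist_force: [0.2, -0.4, 0.1]
opening: 0.0598
```

Run:
```python
from h import *
S=cap("side")
s=r.get_state()
for k in("t","ee_pos","wrist_force","opening"): print(k,np.round(s[k],4).tolist())
x0,y0,x1,y1=120,80,250,180
cv2.imwrite("pics/side2w.png",cv2.resize(S["img"][y0:y1,x0:x1,::-1],None,fx=5,fy=5,interpolation=cv2.INTER_CUBIC))
```

```text
t 2.75
ee_pos [0.5074, 0.3691, 0.02]
wrist_force [-0.2014, 0.0134, -0.4534]
opening 0.0595
```

View pics/side2w.png

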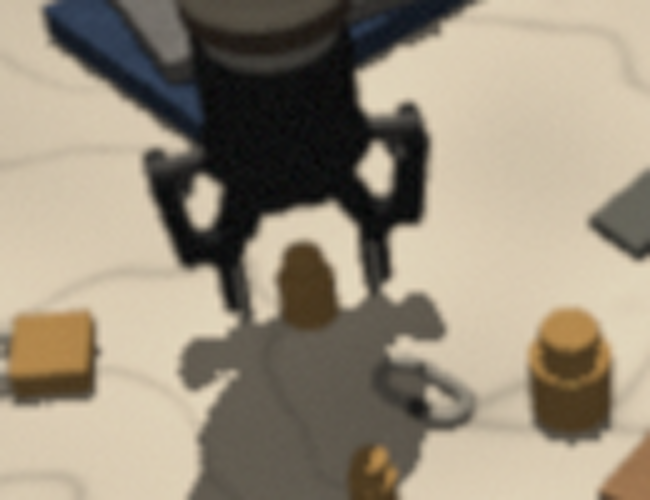

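The weight sits centred between the pads, at crop (307,295) against a tip midpoint of (306,296). Closing.

Request:
arm_command --deltas '[0,0,0,0,0,0,30,0,0,0,0,0,0,20,0,0,0,0,0,0,10,0,0,0,0,0,0,0,0,0,0,0,0,0,0,0,0,0,0,0,0,0,0,0,0,0,0,0,0]'

```text
t: 3.45
ee_pos: [0.5082, 0.3697, 0.0214]
orientation: [[0.339, 0.941, 0.001], [0.941, -0.339, 0.001], [0.001, 0.0, -1.0]]
wrist_force: [-1.0, -0.0, 5.2]
opening: 0.0288
```

Request:
arm_command --deltas '[0,0,0,0,0,-0.02,0,0,0,0,0,0,-0.06,0,0,0,0,0,0,-0.12,0,0,0,0,0,0,-0.18,0,0,0,0,0,0,-0.24,0,0,0,0,0,0,-0.28,0,0,0,0,0,0,-0.28,0]'

```text
t: 4.15
ee_pos: [0.5103, 0.3712, 0.1946]
orientation: [[0.34, 0.941, 0.008], [0.941, -0.34, 0.006], [0.008, 0.005, -1.0]]
wrist_force: [0.6, 0.5, -1.4]
opening: 0.029
```

Run:
```python
from h import *
S=cap("side")
s=r.get_state()
for k in("t","ee_pos","wrist_force","opening","orientation"): print(k,np.round(s[k],4).tolist())
x0,y0,x1,y1=100,30,230,130
cv2.imwrite("pics/side3w.png",cv2.resize(S["img"][y0:y1,x0:x1,::-1],None,fx=5,fy=5,interpolation=cv2.INTER_CUBIC))
R=np.array(s["orientation"]);p=np.array(s["ee_pos"])
ux=np.array([.34,.94,0]);pan=np.array([.546,-.169,.20])
for sg in(1,-1): print(sg,(R.T@(pan+sg*.026*ux-p)/.6).round(4))
```

```text
t 4.2
ee_pos [0.5091, 0.3703, 0.1919]
wrist_force [0.4099, 0.3263, -2.7389]
opening 0.0289
orientation [[0.3395, 0.9406, 0.0044], [0.9406, -0.3395, 0.0037], [0.005, 0.0028, -1.0]]
1 [-0.7811  0.3631 -0.0164]
-1 [-0.8677  0.3631 -0.0168]
```

View pics/side3w.png

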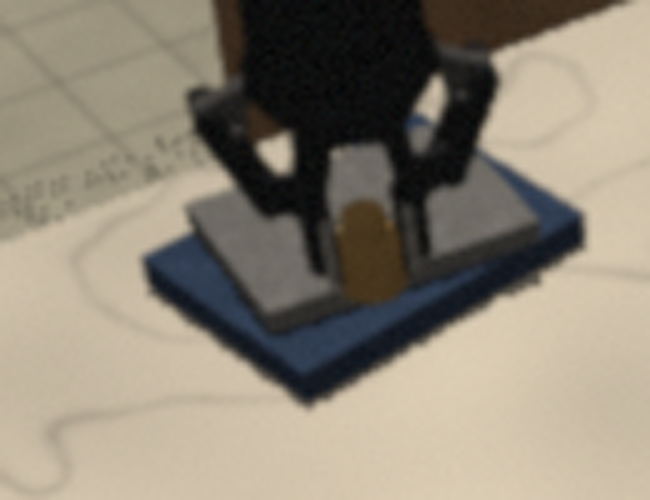

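Lifted: the 200 g hangs upright between the pads, opening 29 mm. Now I'll carry it over to the far (-y) half of the pan.

Request:
arm_command --deltas '[0,0,0,-0.03,0.012,-0.01,0,0,0,0,-0.08,0.033,-0.02,0,0,0,0,-0.14,0.058,-0.03,0,0,0,0,-0.2,0.084,-0.04,0,0,0,0,-0.26,0.109,-0.04,0,0,0,0,-0.32,0.134,-0.04,0,0,0,0,-0.38,0.159,-0.04,0,0,0,0,-0.44,0.184,-0.04,0,0,0,0,-0.5,0.209,-0.04,0,0,0,0,-0.55,0.23,-0.04,0]'

```text
t: 5.2
ee_pos: [0.5248, 0.0092, 0.2131]
orientation: [[0.342, 0.94, 0.001], [0.94, -0.342, 0.002], [0.003, 0.0, -1.0]]
wrist_force: [0.6, 0.0, -2.0]
opening: 0.0288
```

```bash
cat > st.py <<'E'
from h import *
import sys
s=r.get_state()
for k in("t","ee_pos","wrist_force","opening","orientation"): print(k,np.round(s[k],4).tolist())
R=np.array(s["orientation"]);p=np.array(s["ee_pos"])
t=np.array([float(a) for a in sys.argv[1:4]])
print("delta",(R.T@(t-p)/.6).round(4))
# turn to bring tool z to straight down (world), in tool axes, /60deg
w=np.cross(R[:,2],[0,0,-1]); print("turn",(R.T@w/np.radians(60)).round(4))
E
python3 st.py 0.5372 -0.1934 0.20
```

```text
t 5.2
ee_pos [0.5248, 0.0092, 0.2131]
wrist_force [0.5683, 0.0094, -2.0223]
opening 0.0288
orientation [[0.3418, 0.9398, 0.0011], [0.9398, -0.3418, 0.0025], [0.0027, 0.0002, -1.0]]
delta [-0.3103  0.1348  0.0211]
turn [ 0.0002 -0.0026  0.    ]
```

Request:
arm_command --deltas '[0,0,0,-0.06,0.026,0,0,0,-0.002,0,-0.12,0.052,0,0,0,-0.002,0,-0.18,0.078,0,0,0,-0.002,0,-0.24,0.104,0,0,0,-0.002,0,-0.285,0.124,0,0,0,-0.002,0,-0.31,0.135,0.01,0,0,-0.002,0,-0.31,0.135,0.02,0,0,-0.002,0,-0.31,0.135,0.03,0,0,-0.002,0,-0.31,0.135,0.03,0]'

```text
t: 6.1
ee_pos: [0.536, -0.1913, 0.1927]
orientation: [[0.34, 0.94, -0.003], [0.94, -0.34, 0.002], [0.001, -0.004, -1.0]]
wrist_force: [0.8, 0.0, -1.7]
opening: 0.029
```

```bash
python3 st.py 0.5372 -0.1934 0.141
python3 - <<'E'
from h import *
S=cap("side");T=cap("top")
for c,b,n in((S,(270,130,420,300),"side4w"),(T,(300,110,450,260),"top4w")):
    x0,y0,x1,y1=b
    cv2.imwrite(f"pics/{n}.png",cv2.resize(c["img"][y0:y1,x0:x1,::-1],None,fx=3.5,fy=3.5,interpolation=cv2.INTER_CUBIC))
E
```

```text
t 6.1
ee_pos [0.536, -0.1913, 0.1927]
wrist_force [0.8393, 0.0347, -1.6705]
opening 0.029
orientation [[0.3403, 0.9403, -0.0033], [0.9403, -0.3403, 0.0024], [0.0011, -0.0039, -1.0]]
delta [-0.0027  0.0035  0.0861]
turn [-0.0038 -0.0011 -0.    ]
```

View pics/side4w.png

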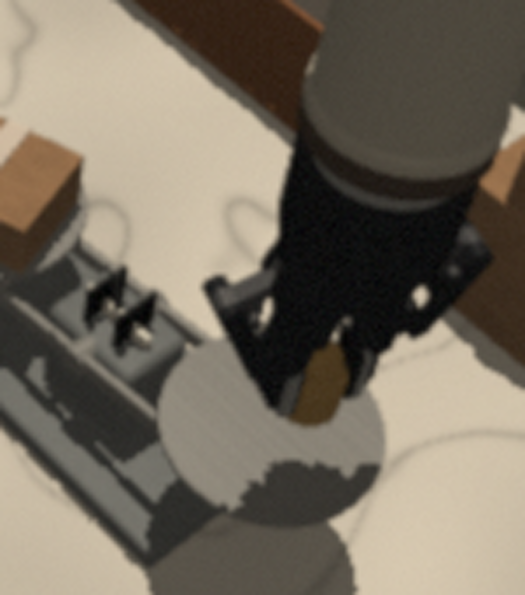

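View pics/top4w.png

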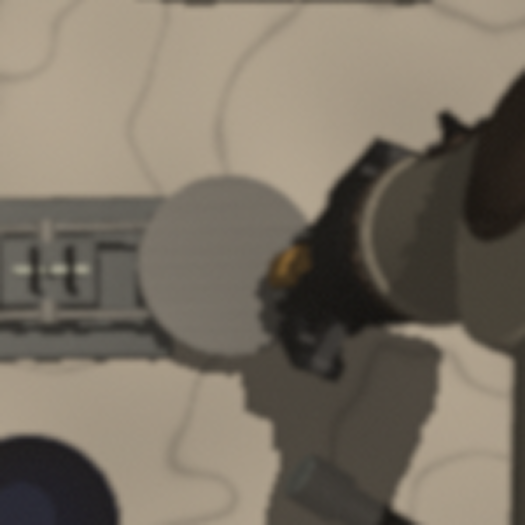

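The weight is over the -y half of the pan and parallel to the gripper: knob at top-crop (292,262), bottom at side-crop (318,415). I'll descend to just above contact, then step down while watching the force.

Request:
arm_command --deltas '[-0.002,0,0,-0.003,0.003,0.02,0,-0.004,0,0,-0.003,0.003,0.045,0,-0.004,0,0,-0.003,0.003,0.065,0,-0.004,0,0,-0.003,0.003,0.078,0,-0.004,0,0,-0.003,0.003,0.083,0,-0.004,0,0,-0.003,0.003,0.083,0,-0.004,0,0,-0.003,0.003,0.083,0]'

```text
t: 6.9
ee_pos: [0.5385, -0.194, 0.1447]
orientation: [[0.34, 0.94, 0.004], [0.94, -0.34, -0.0], [0.001, 0.004, -1.0]]
wrist_force: [-0.1, 0.2, -2.5]
opening: 0.0291
```

```bash
python3 st.py 0.5372 -0.1934 0.136
python3 - <<'E'
from h import *
S=cap("side")
for c,b,n in((S,(290,180,420,300),"side5w"),):
    x0,y0,x1,y1=b
    cv2.imwrite(f"pics/{n}.png",cv2.resize(c["img"][y0:y1,x0:x1,::-1],None,fx=5,fy=5,interpolation=cv2.INTER_CUBIC))
E
```

```text
t 6.9
ee_pos [0.5385, -0.194, 0.1447]
wrist_force [-0.0671, 0.158, -2.533]
opening 0.0291
orientation [[0.3398, 0.9405, 0.0038], [0.9405, -0.3398, -0.0002], [0.0011, 0.0036, -1.0]]
delta [ 0.0001 -0.0025  0.0144]
turn [ 0.0034 -0.001  -0.    ]
```

View pics/side5w.png

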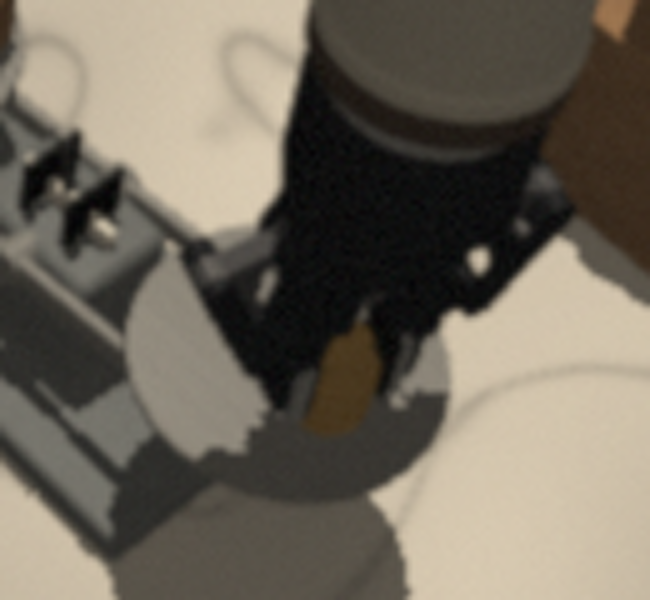

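Request:
arm_command --deltas '[0,0,0,0,0,0.003,0,0,0,0,0,0,0.006,0,0,0,0,0,0,0.006,0]'

```text
t: 7.25
ee_pos: [0.5386, -0.194, 0.1412]
orientation: [[0.34, 0.94, 0.004], [0.94, -0.34, -0.0], [0.001, 0.004, -1.0]]
wrist_force: [-0.5, 0.3, -2.1]
opening: 0.0288
```

Request:
arm_command --deltas '[0,0,0,0,0,0.003,0,0,0,0,0,0,0.003,0]'

```text
t: 7.45
ee_pos: [0.5384, -0.1939, 0.1391]
orientation: [[0.34, 0.94, 0.004], [0.94, -0.34, -0.0], [0.001, 0.003, -1.0]]
wrist_force: [0.6, -0.3, -1.3]
opening: 0.0287
```

Request:
arm_command --deltas '[0,0,0,0,0,0.002,0,0,0,0,0,0,0.002,0]'

```text
t: 7.65
ee_pos: [0.5382, -0.1938, 0.1377]
orientation: [[0.34, 0.94, 0.003], [0.94, -0.34, 0.0], [0.001, 0.003, -1.0]]
wrist_force: [1.0, 0.8, -2.8]
opening: 0.0287
```

Request:
arm_command --deltas '[0,0,0,0,0,0,0,0,0,0,0,0,0,0]'

```text
t: 7.85
ee_pos: [0.5382, -0.1938, 0.1377]
orientation: [[0.34, 0.94, 0.003], [0.94, -0.34, 0.0], [0.001, 0.003, -1.0]]
wrist_force: [0.1, -0.1, -1.5]
opening: 0.0291
```

Request:
arm_command --deltas '[0,0,0,0,0,0.002,0,0,0,0,0,0,0.002,0,0,0,0,0,0,0.002,0]'

```text
t: 8.15
ee_pos: [0.5382, -0.1938, 0.1364]
orientation: [[0.34, 0.94, 0.003], [0.94, -0.34, 0.0], [0.001, 0.003, -1.0]]
wrist_force: [-0.3, 0.7, -3.2]
opening: 0.029
```

Request:
arm_command --deltas '[0,0,0,0,0,0.002,0,0,0,0,0,0,0.002,0,0,0,0,0,0,0.002,0]'

```text
t: 8.45
ee_pos: [0.5383, -0.194, 0.1355]
orientation: [[0.34, 0.94, 0.003], [0.94, -0.34, -0.0], [0.001, 0.003, -1.0]]
wrist_force: [-0.6, 0.4, 0.1]
opening: 0.0288
```

Request:
arm_command --deltas '[0,0,0,0,0,0.002,0,0,0,0,0,0,0.002,0,0,0,0,0,0,0.002,0]'

```text
t: 8.75
ee_pos: [0.5383, -0.1941, 0.1343]
orientation: [[0.34, 0.94, 0.003], [0.94, -0.34, -0.0], [0.001, 0.003, -1.0]]
wrist_force: [-1.4, 0.5, 0.7]
opening: 0.0291
```

Run:
```python
from h import *
F=[]
S=cap("side")
for i in range(3): F.append(np.round(r.get_state()["wrist_force"],2)); cap("top")
print(F,r.get_state()["t"],np.round(r.get_state()["ee_pos"],4))
x0,y0,x1,y1=290,180,420,300
cv2.imwrite("pics/side6w.png",cv2.resize(S["img"][y0:y1,x0:x1,::-1],None,fx=5,fy=5,interpolation=cv2.INTER_CUBIC))
```

```text
[array([-0.95, -0.43,  0.77]), array([-0.39, -0.11,  0.46]), array([-0.8 , -1.2 ,  0.62])] 8.95 [ 0.5383 -0.194   0.1343]
```

View pics/side6w.png

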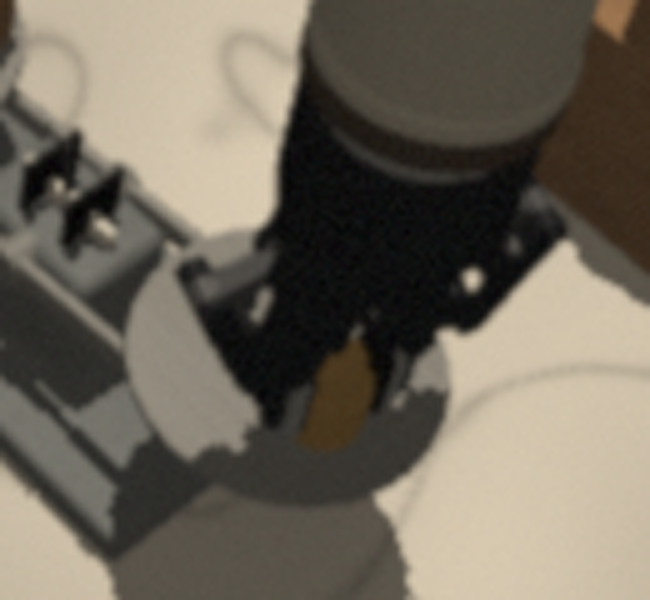

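It is in contact: the force went from -2 N to about +0.6 N at TCP z 0.134, where it was expected. Opening, with 52 % first, then retreating straight up.

Request:
arm_command --deltas '[0,0,0,0,0,0,40,0,0,0,0,0,0,46,0,0,0,0,0,0,52,0,0,0,0,0,0,54,0,0,0,0,0,0,54]'

```text
t: 9.45
ee_pos: [0.5384, -0.194, 0.1343]
orientation: [[0.34, 0.94, 0.004], [0.94, -0.34, -0.0], [0.001, 0.003, -1.0]]
wrist_force: [-1.0, -0.0, 0.9]
opening: 0.0458
```

Request:
arm_command --deltas '[0,0,0,0,0,-0.01,54,0,0,0,0,0,-0.03,54,0,0,0,0,0,-0.06,54,0,0,0,0,0,-0.1,54,0,0,0,0,0,-0.15,54,0,0,0,0,0,-0.15,54]'

```text
t: 10.05
ee_pos: [0.541, -0.1952, 0.2299]
orientation: [[0.34, 0.94, 0.012], [0.94, -0.34, -0.003], [0.002, 0.012, -1.0]]
wrist_force: [1.4, -0.5, 0.5]
opening: 0.0461
```

```bash
python3 st.py 0.464 0.2375 0.16
python3 - <<'E'
from h import *
S=cap("side");T=cap("top")
for c,b,n in((S,(270,170,420,310),"side7w"),(T,(300,110,450,260),"top7w")):
    x0,y0,x1,y1=b
    cv2.imwrite(f"pics/{n}.png",cv2.resize(c["img"][y0:y1,x0:x1,::-1],None,fx=4,fy=4,interpolation=cv2.INTER_CUBIC))
E
```

```text
t 10.05
ee_pos [0.541, -0.1952, 0.2299]
wrist_force [1.4124, -0.4612, 0.4846]
opening 0.0461
orientation [[0.3402, 0.9403, 0.0123], [0.9404, -0.3402, -0.0025], [0.0018, 0.0124, -0.9999]]
delta [ 0.6343 -0.3675  0.1131]
turn [ 0.0119 -0.0017 -0.    ]
```

View pics/side7w.png

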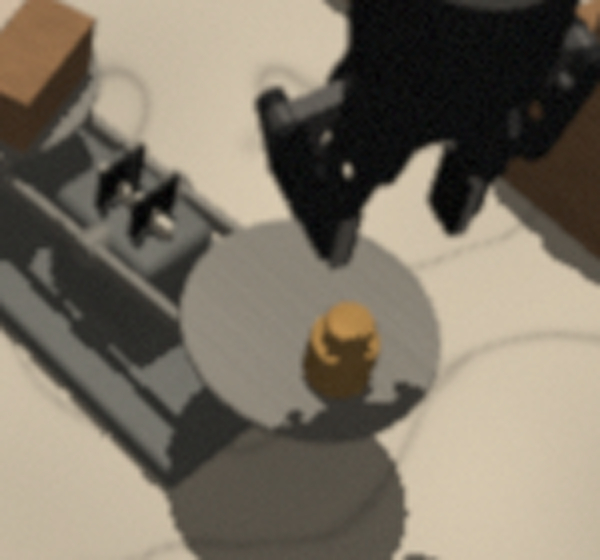

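View pics/top7w.png

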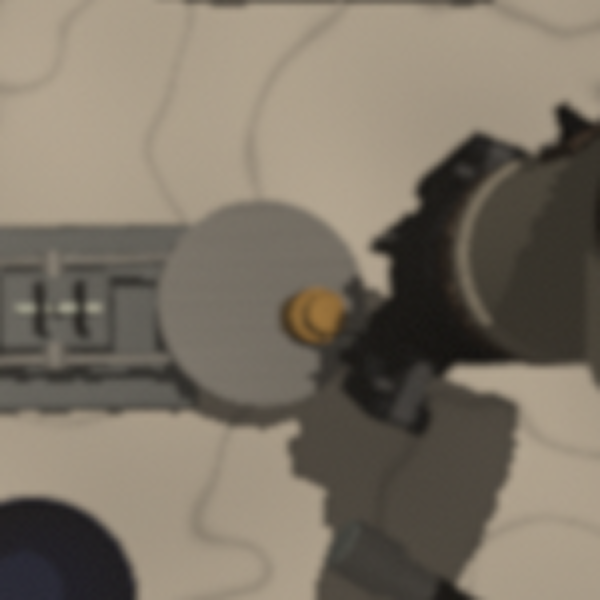

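The 200 g stands upright on the pan (side-crop (342,350)), 30 mm towards -y of the centre, and the pan is still up. Next, the 100 g.

Request:
arm_command --deltas '[0.012,0,0,0.03,-0.017,0,54,0.012,0,0,0.09,-0.052,0,60,0.012,0,0,0.16,-0.092,0,65,0.012,0,0,0.23,-0.133,0,65,0.012,0,0,0.3,-0.174,0,65,0.012,0,0,0.37,-0.214,0,65,0.012,0,0,0.44,-0.255,0,65,0.012,0,0,0.51,-0.295,0.01,65,0.012,0,0,0.58,-0.336,0.04,65,0.012,0,0,0.62,-0.36,0.08,65]'

```text
t: 11.15
ee_pos: [0.4616, 0.2334, 0.1774]
orientation: [[0.336, 0.942, -0.004], [0.942, -0.336, 0.006], [0.004, -0.006, -1.0]]
wrist_force: [0.2, 0.5, 0.3]
opening: 0.0553
```

Request:
arm_command --deltas '[0,0,0,0,0,0,65,0,0,0,0,0,0,65,0,0,0,0,0,0,65]'

```text
t: 11.45
ee_pos: [0.4621, 0.232, 0.1775]
orientation: [[0.338, 0.941, -0.004], [0.941, -0.338, 0.005], [0.004, -0.005, -1.0]]
wrist_force: [0.7, -0.3, 0.4]
opening: 0.0555
```

```bash
python3 st.py 0.464 0.2375 0.0185
python3 - <<'E'
from h import *
S=cap("side");T=cap("top")
for c,b,n in((S,(130,80,260,230),"side8w"),(T,(110,150,260,260),"top8w")):
    x0,y0,x1,y1=b
    cv2.imwrite(f"pics/{n}.png",cv2.resize(c["img"][y0:y1,x0:x1,::-1],None,fx=4,fy=4,interpolation=cv2.INTER_CUBIC))
E
```

```text
t 11.45
ee_pos [0.4621, 0.232, 0.1775]
wrist_force [0.6956, -0.3164, 0.3638]
opening 0.0555
orientation [[0.3378, 0.9412, -0.0038], [0.9412, -0.3378, 0.0051], [0.0035, -0.0053, -1.0]]
delta [0.0088 0.0013 0.265 ]
turn [-0.005  -0.0033 -0.    ]
```

View pics/side8w.png

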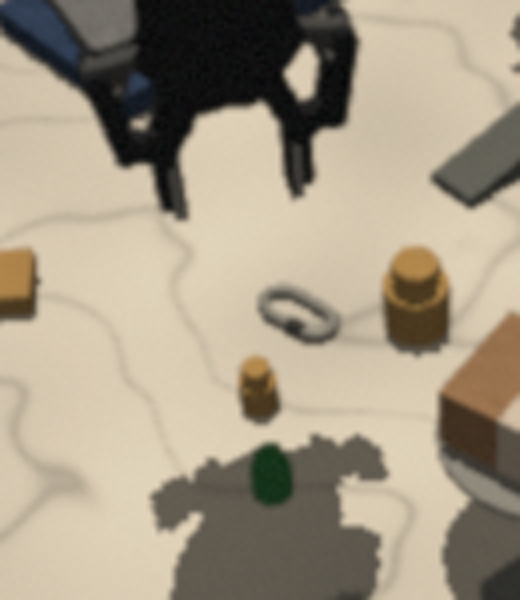

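View pics/top8w.png

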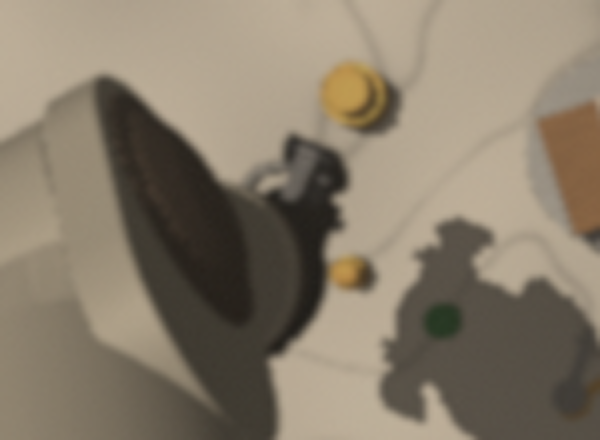

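The 100 g is still upright, at top-crop (348,271). Descending to TCP z of about 0.021, a bit higher than before because the tips swing forward.

Request:
arm_command --deltas '[-0.005,-0.003,0,0.009,0.001,0.04,65,-0.005,-0.003,0,0.009,0.001,0.09,65,-0.005,-0.003,0,0.009,0.001,0.14,65,-0.005,-0.003,0,0.009,0.001,0.18,65,-0.005,-0.003,0,0.009,0.001,0.21,65,-0.005,-0.003,0,0.009,0.001,0.235,65,-0.005,-0.003,0,0.009,0.001,0.25,65,-0.005,-0.003,0,0.009,0.001,0.26,65,-0.005,-0.003,0,0.009,0.001,0.26,65,-0.005,-0.003,0,0.009,0.001,0.26,65]'

```text
t: 12.55
ee_pos: [0.4652, 0.2376, 0.0227]
orientation: [[0.339, 0.941, 0.002], [0.941, -0.339, 0.002], [0.002, 0.001, -1.0]]
wrist_force: [0.4, 0.2, 0.1]
opening: 0.0553
```

```bash
python3 st.py 0.464 0.2375 0.021
python3 - <<'E'
from h import *
S=cap("side")
for c,b,n in((S,(140,110,260,220),"side9w"),):
    x0,y0,x1,y1=b
    cv2.imwrite(f"pics/{n}.png",cv2.resize(c["img"][y0:y1,x0:x1,::-1],None,fx=5,fy=5,interpolation=cv2.INTER_CUBIC))
E
```

```text
t 12.55
ee_pos [0.4652, 0.2376, 0.0227]
wrist_force [0.3595, 0.1888, 0.0856]
opening 0.0553
orientation [[0.3395, 0.9406, 0.0021], [0.9406, -0.3395, 0.0015], [0.0022, 0.0015, -1.0]]
delta [-0.0008 -0.0018  0.0028]
turn [ 0.0014 -0.0021 -0.    ]
```

View pics/side9w.png

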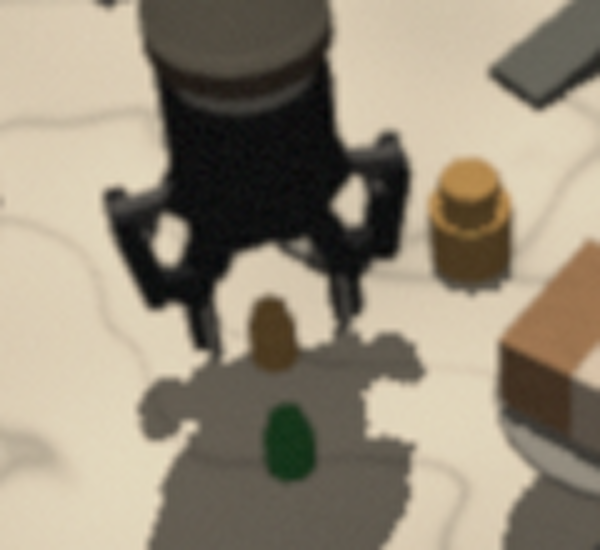

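It is centred: body at crop (273,340), tip midpoint (274,335). I'll lower 2 mm, close and lift.

Request:
arm_command --deltas '[0,0,0,0,0,0.003,65,0,0,0,0,0,0.003,45,0,0,0,0,0,0.003,25,0,0,0,0,0,0.003,10,0,0,0,0,0,0.003,0,0,0,0,0,0,0.003,0,0,0,0,0,0,0.003,0,0,0,0,0,0,0.003,0,0,0,0,0,0,0.003,0]'

```text
t: 13.5
ee_pos: [0.4653, 0.2379, 0.0215]
orientation: [[0.339, 0.941, 0.003], [0.941, -0.339, 0.002], [0.003, 0.002, -1.0]]
wrist_force: [-1.4, -0.5, 5.4]
opening: 0.0217
```

Request:
arm_command --deltas '[0,0,0,0,0,-0.02,0,0,0,0,0,0,-0.06,0,0,0,0,0,0,-0.12,0,0,0,0,0,0,-0.18,0,0,0,0,0,0,-0.24,0,0,0,0,0,0,-0.29,0,0,0,0,0,0,-0.31,0,0,0,0,0,0,-0.31,0]'

```text
t: 14.3
ee_pos: [0.4658, 0.2381, 0.2096]
orientation: [[0.339, 0.941, 0.006], [0.941, -0.339, 0.004], [0.006, 0.004, -1.0]]
wrist_force: [0.4, -0.2, -1.9]
opening: 0.0215
```

```bash
python3 - <<'E'
from h import *
S=cap("side")
for c,b,n in((S,(140,50,260,160),"side10w"),):
    x0,y0,x1,y1=b
    cv2.imwrite(f"pics/{n}.png",cv2.resize(c["img"][y0:y1,x0:x1,::-1],None,fx=5,fy=5,interpolation=cv2.INTER_CUBIC))
E
python3 st.py 0.556 -0.143 0.2
```

```text
t 14.35
ee_pos [0.4648, 0.2376, 0.2078]
wrist_force [-0.0235, 0.222, -1.8476]
opening 0.0214
orientation [[0.3391, 0.9407, 0.0035], [0.9407, -0.3392, 0.0025], [0.0035, 0.0024, -1.0]]
delta [-0.5452  0.3581  0.012 ]
turn [ 0.0023 -0.0033 -0.    ]
```

View pics/side10w.png

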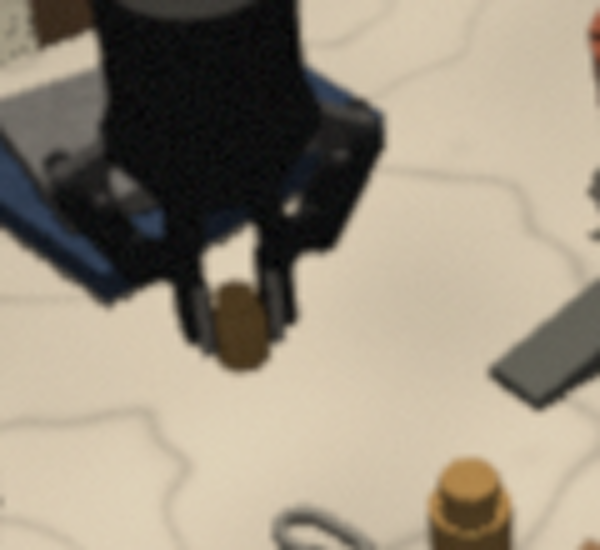

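The 100 g is held upright (opening 21.5 mm, opening dropped in proportion to its diameter). Carrying it to the near half of the pan, about 53 mm from the 200 g.

Request:
arm_command --deltas '[0,0,0,-0.03,0.02,0,0,0,0,0,-0.09,0.059,0,0,0,0,0,-0.15,0.099,0,0,0,0,0,-0.21,0.138,0,0,0,0,0,-0.27,0.177,0,0,0,0,0,-0.33,0.217,0,0,0,0,0,-0.39,0.256,0,0,0,0,0,-0.45,0.296,0,0,0,0,0,-0.5,0.328,0,0,0,0,0,-0.53,0.348,0,0]'

```text
t: 15.35
ee_pos: [0.5518, -0.1363, 0.2046]
orientation: [[0.343, 0.939, -0.001], [0.939, -0.343, 0.001], [0.001, -0.001, -1.0]]
wrist_force: [0.2, -0.8, -0.6]
opening: 0.0216
```

Request:
arm_command --deltas '[0,0,0,0,0,0,0,0,0,0,0,0,0,0,0,0,0,0,0,0,0]'

```text
t: 15.65
ee_pos: [0.5508, -0.1344, 0.2031]
orientation: [[0.341, 0.94, -0.004], [0.94, -0.341, 0.003], [0.001, -0.004, -1.0]]
wrist_force: [-0.2, 0.5, -0.5]
opening: 0.0215
```

```bash
python3 st.py 0.556 -0.144 0.143;python3 - <<'E'
from h import *
S=cap("side");T=cap("top")
for c,b,n in((S,(270,130,420,280),"side11w"),(T,(300,110,450,260),"top11w")):
    x0,y0,x1,y1=b
    cv2.imwrite(f"pics/{n}.png",cv2.resize(c["img"][y0:y1,x0:x1,::-1],None,fx=4,fy=4,interpolation=cv2.INTER_CUBIC))
E
```

```text
t 15.65
ee_pos [0.5508, -0.1344, 0.2031]
wrist_force [-0.2034, 0.5283, -0.5187]
opening 0.0215
orientation [[0.3413, 0.9399, -0.0037], [0.94, -0.3413, 0.0025], [0.0011, -0.0044, -1.0]]
delta [-0.0122  0.014   0.1   ]
turn [-0.0042 -0.0011 -0.    ]
```

View pics/side11w.png

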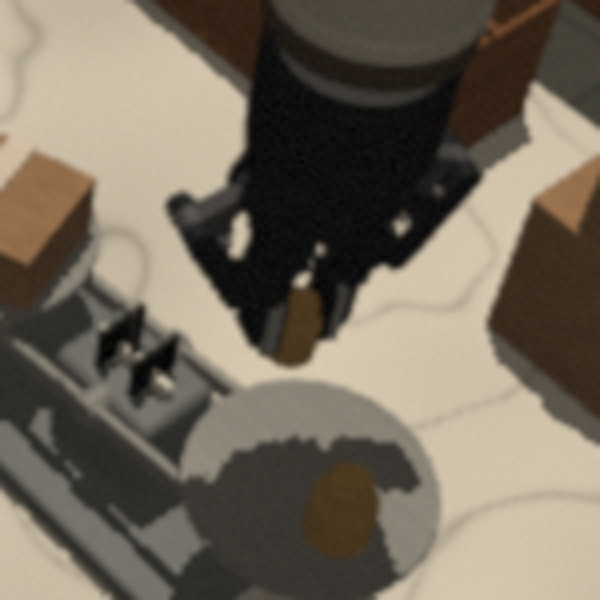

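View pics/top11w.png

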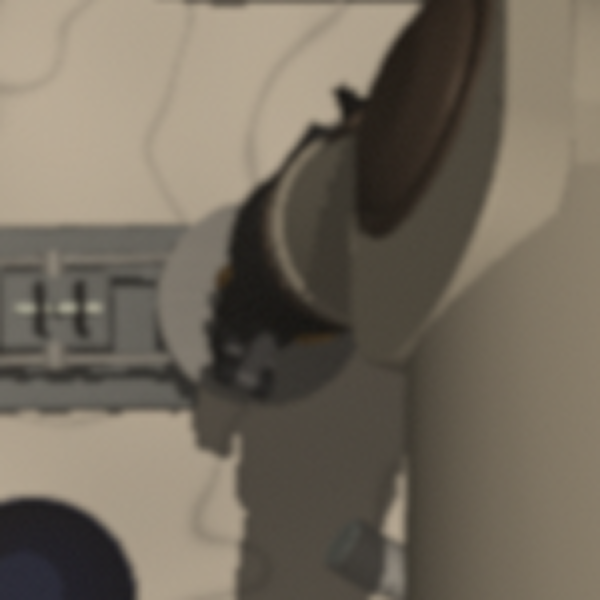

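Request:
arm_command --deltas '[-0.004,0,0,-0.006,0.007,0.02,0,-0.004,0,0,-0.012,0.014,0.045,0,-0.004,0,0,-0.012,0.014,0.065,0,-0.004,0,0,-0.012,0.014,0.08,0,-0.004,0,0,-0.012,0.014,0.09,0,-0.004,0,0,-0.012,0.014,0.098,0,-0.004,0,0,-0.012,0.014,0.098,0,-0.004,0,0,-0.012,0.014,0.098,0]'

```text
t: 16.55
ee_pos: [0.5571, -0.1438, 0.1454]
orientation: [[0.34, 0.94, 0.002], [0.94, -0.34, 0.001], [0.001, 0.002, -1.0]]
wrist_force: [0.2, -0.4, -1.6]
opening: 0.0215
```

```bash
python3 st.py 0.556 -0.144 0.136;python3 - <<'E'
from h import *
S=cap("side")
for c,b,n in((S,(270,150,420,290),"side12w"),):
    x0,y0,x1,y1=b
    cv2.imwrite(f"pics/{n}.png",cv2.resize(c["img"][y0:y1,x0:x1,::-1],None,fx=4,fy=4,interpolation=cv2.INTER_CUBIC))
E
```

```text
t 16.55
ee_pos [0.5571, -0.1438, 0.1454]
wrist_force [0.1769, -0.4336, -1.6405]
opening 0.0215
orientation [[0.3404, 0.9403, 0.0024], [0.9403, -0.3404, 0.0007], [0.0014, 0.002, -1.0]]
delta [-0.001  -0.0016  0.0156]
turn [ 0.0019 -0.0014 -0.    ]
```

View pics/side12w.png

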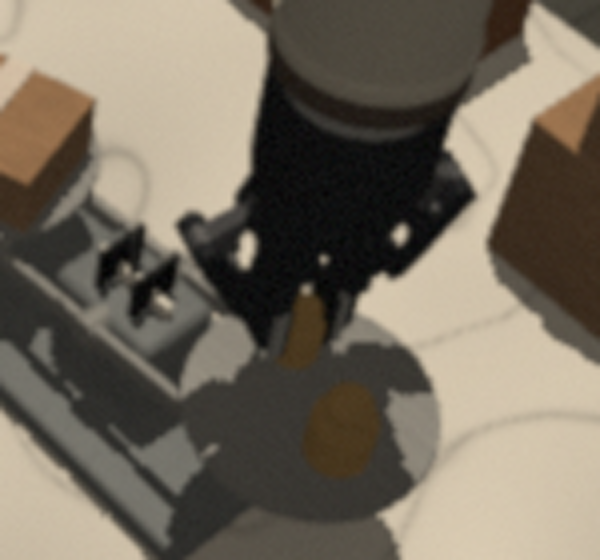

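The weight is over the pan, 100 g bottom at crop (297,365), clear of the 200 g at (342,430). I'll lower slowly, and after contact follow the pan down as it sinks.

Request:
arm_command --deltas '[0,0,0,0,0,0.004,0,0,0,0,0,0,0.008,0,0,0,0,0,0,0.011,0,0,0,0,0,0,0.011,0]'

```text
t: 17.0
ee_pos: [0.557, -0.1438, 0.1387]
orientation: [[0.34, 0.94, 0.002], [0.94, -0.34, 0.001], [0.001, 0.002, -1.0]]
wrist_force: [1.1, -0.1, -0.5]
opening: 0.0216
```

Request:
arm_command --deltas '[0,0,0,0,0,0.001,0,0,0,0,0,0,0.002,0,0,0,0,0,0,0.003,0,0,0,0,0,0,0.004,0,0,0,0,0,0,0.004,0]'

```text
t: 17.5
ee_pos: [0.557, -0.1437, 0.1363]
orientation: [[0.34, 0.94, 0.002], [0.94, -0.34, 0.001], [0.001, 0.002, -1.0]]
wrist_force: [0.1, 0.8, -1.3]
opening: 0.0213
```

Request:
arm_command --deltas '[0,0,0,0,0,0.001,0,0,0,0,0,0,0.002,0,0,0,0,0,0,0.003,0,0,0,0,0,0,0.004,0,0,0,0,0,0,0.004,0]'

```text
t: 18.0
ee_pos: [0.5571, -0.1438, 0.1338]
orientation: [[0.34, 0.94, 0.002], [0.94, -0.34, 0.001], [0.001, 0.002, -1.0]]
wrist_force: [0.3, -0.3, -0.2]
opening: 0.0211
```

```bash
cat > lk.py <<'E'
from h import *
import sys
F=[]
for i in range(3): F.append(np.round(r.get_state()["wrist_force"],2).tolist()); S=cap("side")
s=r.get_state();print(F,round(s["t"],2),np.round(s["ee_pos"],4),s["opening"])
x0,y0,x1,y1=220,150,400,290
cv2.imwrite(f"pics/{sys.argv[1]}.png",cv2.resize(S["img"][y0:y1,x0:x1,::-1],None,fx=4,fy=4,interpolation=cv2.INTER_CUBIC))
E
python3 lk.py side13w
```

```text
[[0.27, -0.27, -0.21], [0.36, -0.34, -0.52], [-0.14, 0.21, 0.02]] 18.15 [ 0.5571 -0.1438  0.1339] 0.021765771651611296
```

View pics/side13w.png

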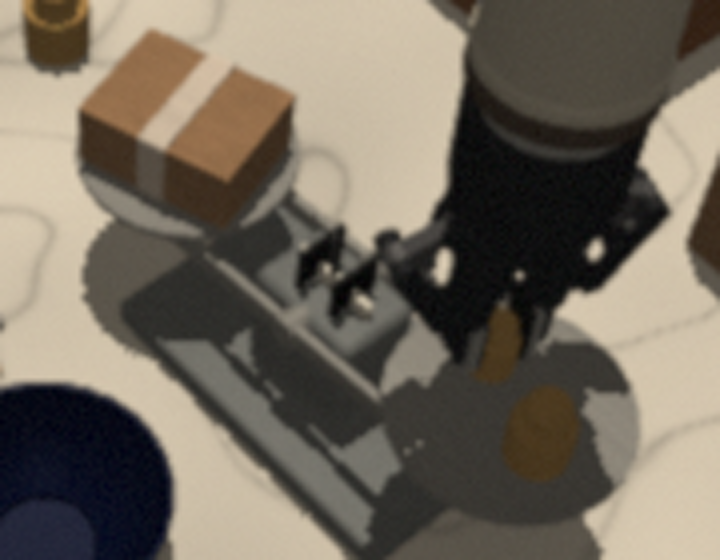

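Contact has begun (force is now about -0.25 N). I'll follow down 12 mm over 1 s, then let it settle.

Request:
arm_command --deltas '[0,0,0,0,0,0.002,0,0,0,0,0,0,0.004,0,0,0,0,0,0,0.006,0,0,0,0,0,0,0.008,0,0,0,0,0,0,0.01,0,0,0,0,0,0,0.012,0,0,0,0,0,0,0.014,0,0,0,0,0,0,0.016,0,0,0,0,0,0,0.018,0,0,0,0,0,0,0.02,0]'

```text
t: 19.15
ee_pos: [0.5572, -0.1438, 0.1219]
orientation: [[0.34, 0.94, 0.003], [0.94, -0.34, 0.001], [0.001, 0.002, -1.0]]
wrist_force: [0.8, 0.0, -0.3]
opening: 0.0214
```

Request:
arm_command --deltas '[0,0,0,0,0,0,0,0,0,0,0,0,0,0,0,0,0,0,0,0,0,0,0,0,0,0,0,0,0,0,0,0,0,0,0,0,0,0,0,0,0,0,0,0,0,0,0,0,0,0,0,0,0,0,0,0,0,0,0,0,0,0,0,0,0,0,0,0,0,0]'

```text
t: 20.15
ee_pos: [0.5571, -0.1437, 0.1218]
orientation: [[0.34, 0.94, 0.002], [0.94, -0.34, 0.001], [0.001, 0.002, -1.0]]
wrist_force: [-0.4, 0.3, 0.3]
opening: 0.0213
```

```bash
python3 lk.py side14w
```

```text
[[-0.43, 0.29, 0.33], [-0.39, -0.35, 0.17], [-0.71, 0.37, -0.24]] 20.3 [ 0.5571 -0.1438  0.1218] 0.021441128651522836
```

View pics/side14w.png

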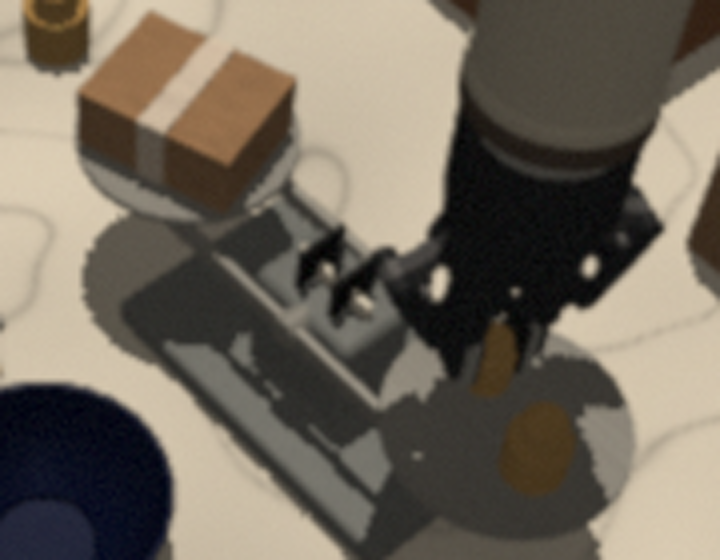

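The pan followed: the parcel rose about 17 crop px, and the force is about 0. Releasing.

Request:
arm_command --deltas '[0,0,0,0,0,0,28,0,0,0,0,0,0,32,0,0,0,0,0,0,36,0,0,0,0,0,0,42,0,0,0,0,0,0,48,0,0,0,0,0,0,48]'

```text
t: 20.9
ee_pos: [0.5571, -0.1438, 0.1218]
orientation: [[0.34, 0.94, 0.002], [0.94, -0.34, 0.001], [0.001, 0.002, -1.0]]
wrist_force: [0.3, 0.8, 0.2]
opening: 0.0408
```

Request:
arm_command --deltas '[0,0,0,0,0,-0.01,48,0,0,0,0,0,-0.025,48,0,0,0,0,0,-0.05,48,0,0,0,0,0,-0.09,48,0,0,0,0,0,-0.14,48,0,0,0,0,0,-0.2,48,0,0,0,0,0,-0.26,48,0,0,0,0,0,-0.3,48,0,0,0,0,0,-0.3,48,0,0,0,0,0,-0.3,48]'

```text
t: 21.9
ee_pos: [0.5569, -0.144, 0.3034]
orientation: [[0.34, 0.94, 0.005], [0.94, -0.34, 0.0], [0.002, 0.004, -1.0]]
wrist_force: [-0.4, -0.2, -1.0]
opening: 0.0412
```

```bash
python3 lk.py side15w; python3 st.py 0.45 -0.15 0.3
python3 - <<'E'
from h import *
T=cap("top")
x0,y0,x1,y1=230,110,410,250
cv2.imwrite("pics/top15w.png",cv2.resize(T["img"][y0:y1,x0:x1,::-1],None,fx=4,fy=4,interpolation=cv2.INTER_CUBIC))
E
```

```text
[[-0.43, -0.2, -1.04], [0.36, 0.2, -0.2], [0.01, 0.59, -0.8]] 22.05 [ 0.5559 -0.1436  0.3008] 0.041206143578616364
t 22.05
ee_pos [0.5559, -0.1436, 0.3008]
wrist_force [-0.0748, 0.3734, 0.561]
opening 0.0412
orientation [[0.3404, 0.9403, 0.0003], [0.9403, -0.3404, 0.0011], [0.0011, -0.0001, -1.0]]
delta [-0.07   -0.1623  0.0013]
turn [-0.0001 -0.0011  0.    ]
```

View pics/side15w.png

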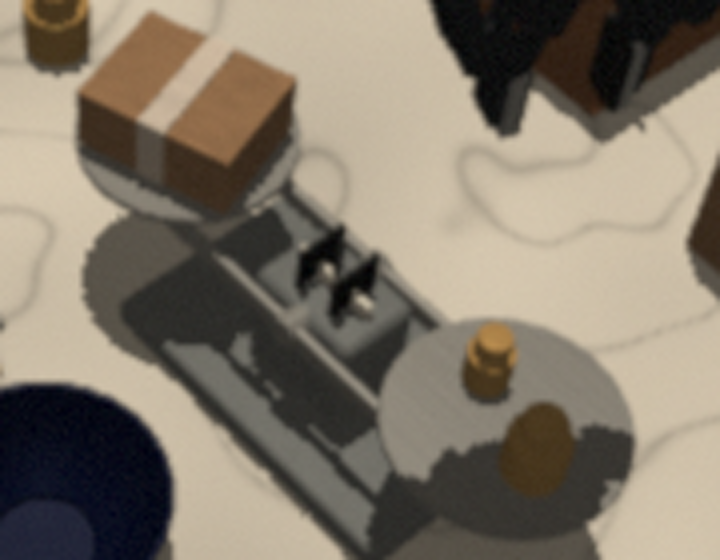

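View pics/top15w.png

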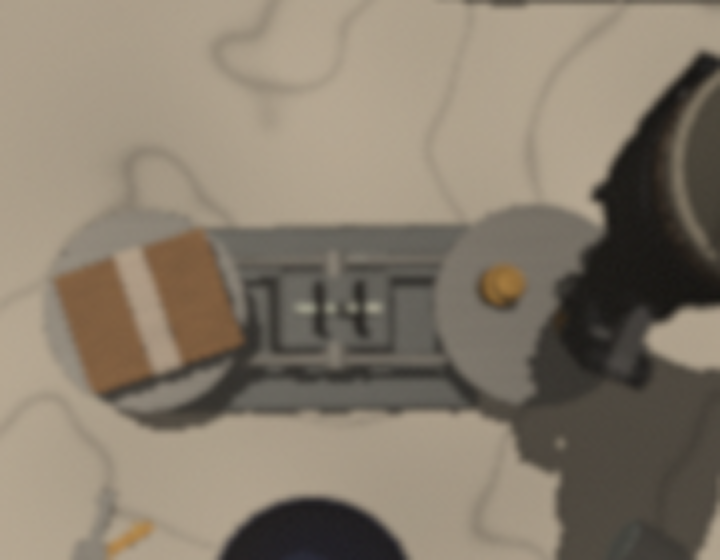

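Both weights stand upright on the pan, 100 g at side-crop (490,362) and 200 g at (538,450). I'll wait 2 s for settling, then check the level.

Request:
arm_command --deltas '[0,0,0,0,0,-0.02,48,0,0,0,0,0,-0.04,48,0,0,0,0,0,-0.05,48,0,0,0,0,0,-0.05,48,0,0,0,0,0,-0.05,48,0,0,0,0,0,-0.05,48,0,0,0,0,0,-0.05,48,0,0,0,0,0,-0.05,48,0,0,0,0,0,-0.05,48,0,0,0,0,0,-0.05,48]'

```text
t: 23.1
ee_pos: [0.5558, -0.1437, 0.3305]
orientation: [[0.34, 0.94, -0.0], [0.94, -0.34, 0.001], [0.001, -0.001, -1.0]]
wrist_force: [-0.2, -0.1, 0.1]
opening: 0.0412
```

Request:
arm_command --deltas '[0,0,0,0,0,0,48,0,0,0,0,0,0,48,0,0,0,0,0,0,48,0,0,0,0,0,0,48,0,0,0,0,0,0,48,0,0,0,0,0,0,48,0,0,0,0,0,0,48,0,0,0,0,0,0,48,0,0,0,0,0,0,48,0,0,0,0,0,0,48]'

```text
t: 24.1
ee_pos: [0.5558, -0.1437, 0.3305]
orientation: [[0.34, 0.94, -0.0], [0.94, -0.34, 0.001], [0.001, -0.001, -1.0]]
wrist_force: [0.6, -0.7, -0.2]
opening: 0.0409
```

```bash
python3 lk.py side16w
python3 - <<'E'
from h import *
a=cv2.imread("pics/side15w.png").astype(int);b=cv2.imread("pics/side16w.png").astype(int)
for n,(x0,x1,y0,y1) in{"parcel":(70,310,0,230),"pan":(380,640,310,545)}.items():
    A=cv2.cvtColor(a[y0:y1,x0:x1].astype(np.uint8),cv2.COLOR_BGR2GRAY).astype(np.float32)
    B=cv2.cvtColor(b[y0:y1,x0:x1].astype(np.uint8),cv2.COLOR_BGR2GRAY).astype(np.float32)
    print(n,"shift px/4 since t=22:",cv2.phaseCorrelate(A,B))
o=cv2.imread("pics/side0.png",0).astype(np.float32)
S=cap("side","side16");g=cv2.cvtColor(S["img"],cv2.COLOR_RGB2GRAY).astype(np.float32)
print("parcel rise px since start",cv2.phaseCorrelate(o[150:215,235:300],g[150:215,235:300],cv2.createHanningWindow((65,65),cv2.CV_32F)))
p=np.array([.55,.06,.12]);print("predicted for 14 mm",np.array(proj(S,p+[0,0,.014]))-proj(S,p))
E
```

```text
[[0.59, -0.68, -0.25], [-0.35, 0.03, 0.33], [0.63, -0.1, -0.97]] 24.25 [ 0.5558 -0.1437  0.3305] 0.04072748067503982
parcel shift px/4 since t=22: ((-0.001897775829178272, 0.0013602892556576762), 0.8382311701774597)
pan shift px/4 since t=22: ((0.008518535435797503, -0.011227528397455444), 0.769454091389974)
parcel rise px since start ((-0.11600338182807235, -4.9170849442060955), 0.7929159837004579)
predicted for 14 mm [ 0.24432884 -4.56522989]
```

View pics/side16w.png

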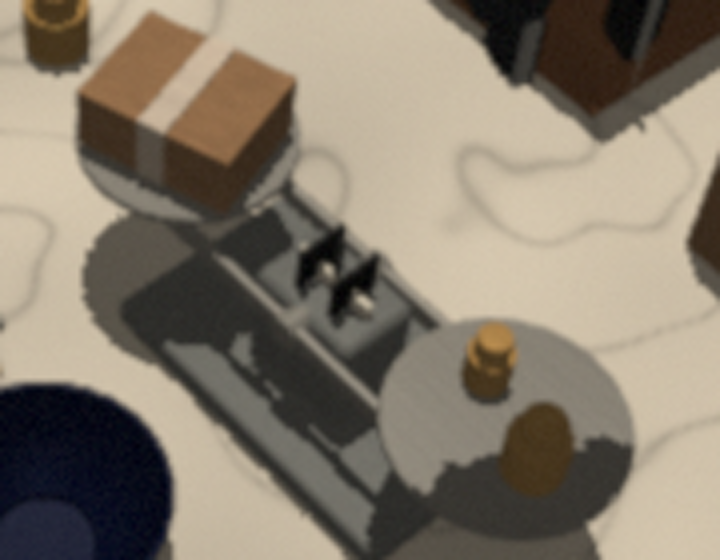

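The picture is unchanged over the last 2 s. The parcel has risen 4.9 px, where 14 mm should give about 4.6 px, and both weights are upright with the gripper well clear. Handing in.

```bash
python3 -c "
from rig import r
print(r.finish_job())"
```

```text
the job is handed in; nothing more can be done
None
```

I set the 200 g and then the 100 g weight upright, side by side about 53 mm apart, on the empty pan, and handed the job in at about 24.3 s. I lowered each one to contact with the pan before opening the gripper. I also followed the pan down about 13 mm with the 100 g before releasing it. I never went for the 500 g weight, and the green decoy was left alone.

**Last checks:**
- **Standing:** both weights stand upright well inside the pan, and the gripper is about 0.2 m above it, touching nothing.
- **Settled:** the parcel and pan moved less than 0.01 px over the last 2 s.
- **Level:** the parcel rose 4.9 px in the side view, against about 4.6 px expected for level. That is about 1 mm from level, within measuring error. I had no direct reading of the beam's tilt.

**One disagreement:** by triangulation the pan came out at 108 mm high, while it was given as about 115 mm. Contact came at the height expected for about 114–115 mm.

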